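# Hold a reference glass in the photometer beam

## Robot

A 6-joint arm with a two-finger parallel gripper is mounted at the origin on a cart in front of the work surface, level with it; the furniture and walls round the work are solid. World frame = base frame: x ahead of the robot, y to its left, z up, the work surface at z = 0. Lengths are in m, angles in rad, forces in N, time in s.
With the tool pointing down it reaches from about 0.275 to 0.725 m from the base axis. Payload 15.9 kg.
Tool frame: the origin (TCP) lies between the finger pads; the fingertips stand 8 mm ahead of it and the grasp point (between the pads) lies 11 mm behind it; z points along the fingers, y is the line along which they close (so a half turn about z gives the same grasp; the last joint's range is limited). The gripper opens to 85 mm and grips with 20 to 120 N. Pads are 22 mm wide; open, the fingers measure 114 mm over their backs; the gripper's body (76 mm by 85 mm) begins 54 mm behind the grasp point. The pads swing forward as they close: fully open they stand 13 mm farther back than shut.
Start: joints at [-1.124, 0.213, -0.034, 1.323, 0, 1.571], TCP at [0.216, -0.451, 0.239] pointing down, gripper open.
Joint ranges: [-2.98, 2.98], [-0.74, 1.72], [-1.14, 1.35], [-2.1, 2.04], [-1.57, 1.44], [-3.14, 3.14]. Speed limits (rad/s): [1.89, 1.89, 2.39, 2.57, 3.14, 3.14].

## Interface

Orientations are given as a unit quaternion [w, x, y, z].
In Python, from cell import manip, eyes gives the robot as it stands. The module is installed in compiled form; this text tells all that it offers. Calls block until the motion is done:
- manip.goto(position, orientation): joint-space move of the TCP to a pose.
- manip.servo_line(position, orientation=None, feed=0.15): straight line of the TCP; orientation=None keeps the orientation; feed is the mean speed in m/s.
- manip.move_joints(angles): joint-space move.
- manip.move_gripper(opening, newtons=None): finger opening in m; newtons is the grip in N (None keeps the last); returns when the fingers have stopped.
- manip.dwell(seconds).
- manip.inverse_kinematics(position, orientation): joint angles nearest the present ones, or None.
- manip.get_state(): the state.
- eyes.read_camera(name): name is "scene" or "top" or "wrist"; returns the picture (480x640x3 uint8, red, green, blue); there is no depth.
- eyes.get_calibration(name): a dict with "fx", "fy", "cx", "cy" (pixels), "cam_to_world" (4x4, takes a point from camera to world coordinates); the wrist camera has in their place "T_tool_cam" (4x4, takes a point from camera to tool coordinates, whose origin is the TCP and whose axes are the flange's). Camera axes: x right, y down, z forward; pixel columns grow to the right and rows downward; lengths in m; the calibration is good to about 2 mm. A picture is of the moment at which its call begins: read the wrist's pose just before it. get_calibration takes no time and is no camera call.
A pose or a line that the arm cannot do raises manip.MotionError and nothing moves.
- manip.job_done(): hands the job in; it is judged then, once.
The state is a dict: "clock": time; "joint_positions": joint angles; "joint_vel": joint speeds; "joint_torque": joint torques, N m; "position": TCP position; "tool_rot": TCP orientation; "ft_force": force on the tool from outside, world axes, zero at the start; "wrist_torque": the same for the moment, N m; "opening": finger opening in m; "grasp_force": force on a finger pad.
Only numpy, scipy, OpenCV 4.12 (cv2) and the standard library are available. Lean on these libraries where they do the work, as an engineer would, in place of code of your own. Each camera call takes 0.05 s, during which the arm holds its last target. There are 200 camera calls.

## Task

The bench photometer is to be checked against the green reference glass. First push the door of its detector box shut until the ball catch snaps home, so that no room light gets in; then take the green cell out of the rack by its two frosted long sides only (never a finger on its clear ends) and hold it upright and still halfway between the two lens tubes, lengthways along the light path, so that the beam goes in through the middle of one clear end and out through the middle of the other. The cell holder of the photometer is out, so finish while still holding the cell there in the gripper, touching nothing else, and leave the other cells, the spool and the screwdriver as they are and never knock the glass on the photometer.

Things in the scene. Friction and masses are not known exactly. Their poses are not given: they have to be found in the camera images.
- photometer: Fixed black plate 124x344 mm, top 16 mm high. On it, 92 mm high: finned aluminium lamp head (66 mm in x, y -142 to -63) and grey detector box (90 mm in x, y 63 to 165). From each a black lens tube, 30 mm dia., points into the gap; tube ends at y -45 and +45, nothing between. Origin on the table under mid-gap; z up, y along the beam to the detector; front (-x), with the door, to the robot.
- light_path (a point): Middle of the gap on the beam, 65 mm above the table, 49 mm above the photometer's plate. Axes as the photometer's: the level beam, 2 mm thick, runs along y.
- detector_door (a joint): Angle of the detector box's door, rad: 0 = shut, seated; grows as it opens to the robot (starts 0.45 to 0.85). Closes anticlockwise seen from above. In the last 0.11 rad a tongue on the door passes two sprung balls: this takes 5 to 6 N near the free edge; below about 0.045 the balls draw it to 0. Let go before, a weak spring reopens it.
- door_hinge (a point): Point on the door's hinge line, mid-thickness, 54 mm above the table (photometer frame x -48, y +163 mm). Axes turn with the door: -y runs along it to the free edge, its outer face looks to -x. Upright grey door 101 mm wide, 4 mm thick, from 17 to 91 mm above the table, hinged at its left (+y) edge.
- door_edge (a point): On the door's outer face at the free edge, 101 mm from the hinge line, 54 mm above the table; moves with the door. At this edge a small tab (3 mm wide) stands out 9 mm from the face, 62 to 86 mm above the table; the rest of the face is plain.
- cell_rack: Black block 46x171x14 mm (x, y, z), fixed, with three slots in a row along y at -54.5, 0, +54.5 mm, each 10 mm deep (floor 4 mm above the table) with 1 mm of play round a cell. Origin underside centre, z up. The cells stand in the slots in any order.
- green_cell: Solid green glass cell, 12.5 (x) x 42.5 (y) x 45 mm (z), 50 with its green cap, about 60 g. Its long sides (facing +x, -x; 12.5 mm apart) are frosted white: grip these. The cap is 1 mm narrower per side. Its narrow ends (+y, -y) are the clear windows. Origin underside centre, z up. Starts in a rack slot, axes along the rack's, the upper 35 mm of glass free.
- clear_end_a (a point): Middle of the green cell's clear end at +y, 21.25 mm from the cell's middle, 22.5 mm above its underside.
- clear_end_b (a point): Middle of the green cell's clear end at -y, 21.25 mm from the cell's middle, 22.5 mm above its underside.
- amber_cell: Amber glass cell with an orange cap, same shape as the green one, standing in the rack. To be left alone. Origin underside centre.
- clear_cell: Colourless glass cell with a white cap, same shape, standing in the rack. To be left alone. Origin underside centre.
- solder_spool: Red spool of solder wire, 61x130x44 mm with its loose wire end, at the front edge of the table. To be left alone. Origin underside centre.
- green_screwdriver: Small screwdriver with a green handle, 103 mm long, 18 mm high, lying in front of the rack. To be left alone. Origin underside centre.
Things that resemble listed ones, but are neither listed nor needed, are in the scene too. Leave any blue look-alike of the green_cell alone.

How it is judged:
On the way, in this order (a step that is already met when the one before it is completed fails the run):
1. the door is shut and stays behind its catch with nothing pushing on it (within 0.02 rad) (value of joint detector_door below 0.02 rad and contact force between each of the arm, the fingers and detector_door below 0.2 N), for 0.2 s.
2. the green cell is out of its slot, gripped on both frosted sides, the door still shut (value of joint detector_door below 0.02 rad and height (world z) of green_cell above 0.022 m and contact force between green_cell and cell_rack below 0.2 N and contact force between the fingers and green_cell_c0 above 1 N and contact force between the fingers and green_cell_c1 above 1 N), for 0.2 s.
At the end, for the whole second after the job is handed in: Door shut within 0.02 rad; fingers press on both frosted sides of the green cell; middles of both clear ends within 4 mm sideways and 10 mm in height of the beam, cell within 12 mm of mid-gap, leaning under 0.15 rad, still; neither cell nor robot touches the photometer (value of joint detector_door below 0.02 rad and contact force between the fingers and green_cell_c0 above 1 N and contact force between the fingers and green_cell_c1 above 1 N and angle between green_cell's own z axis and vertical below 0.15 rad and y of green_cell in the frame of light_path between -0.012 and 0.012 m and x of clear_end_a in the frame of light_path between -0.004 and 0.004 m and z of clear_end_a in the frame of light_path between -0.01 and 0.01 m and x of clear_end_b in the frame of light_path between -0.004 and 0.004 m and z of clear_end_b in the frame of light_path between -0.01 and 0.01 m and linear speed of green_cell below 0.02 m/s and contact force between green_cell and photometer below 0.1 N and contact force between each of the arm, the fingers and photometer below 0.3 N); the arm keeps its last pose, push and grip.
It fails at once if a finger on a clear end of the green cell (contact force between the fingers and green_cell_c2 above 0.5 N or contact force between the fingers and green_cell_c3 above 0.5 N).
It fails at once if the glass knocked on the photometer (over 2 N) (contact force between green_cell and photometer above 2 N).
It fails at once if another cell, the spool or the screwdriver moved by more than 15 mm (distance of any of amber_cell, clear_cell, solder_spool, green_screwdriver from where it was at the start of the episode above 0.015 m).
It also fails if it takes over 61 s, if anything falls off the work surface, if the arm or the gripper's body presses on something with over 40 N, if the wrist force passes 120 N, or if a joint passes its speed limit or range.

## Working session

There is one attempt and no reset: what is moved stays moved. The work goes in short steps, each a Python script; the robot and the scene stay as the last script left them, time stands still between calls to the robot, and variables do not carry over. Pictures are saved under pics/ and viewed, at most 10 in all, crops included, and the job is handed in when it is done.

```bash
mkdir -p pics; python3 - <<'E'
from cell import manip, eyes
import cv2,numpy as np
np.set_printoptions(precision=4,suppress=True)
for n in("top","scene"):
    im=eyes.read_camera(n); cv2.imwrite(f"pics/{n}0.png",im[...,::-1]); c=eyes.get_calibration(n)
    print(n,c['fx'],c['fy'],c['cx'],c['cy']);print(np.array(c['cam_to_world']))
c=eyes.get_calibration("wrist");print(c)
s=manip.get_state();print(s)
E
```

```text
top 435.48991237424167 435.48991237424167 324.1092487986544 233.64831092296873
[[ 0.028  -0.9969  0.0731  0.4031]
 [-0.9995 -0.0288 -0.0096 -0.0552]
 [ 0.0116 -0.0728 -0.9973  0.9643]
 [ 0.      0.      0.      1.    ]]
scene 491.6377471299811 491.6377471299811 324.342590819504 238.15650515546088
[[ 0.6543 -0.2796  0.7026 -0.2642]
 [-0.7562 -0.2486  0.6053 -0.7302]
 [ 0.0055 -0.9274 -0.3741  0.4768]
 [ 0.      0.      0.      1.    ]]
{'fx': 377.3852569298626, 'fy': 377.3852569298626, 'cx': 311.36780640694275, 'cy': 238.27672425061945, 'T_tool_cam': array([[-0.0005, -0.9581, -0.2864,  0.0723],
       [ 1.    , -0.0006,  0.0001, -0.0006],
       [-0.0003, -0.2864,  0.9581, -0.135 ],
       [ 0.    ,  0.    ,  0.    ,  1.    ]])}
{'clock': 0.1, 'joint_positions': array([-1.124 ,  0.2133, -0.035 ,  1.3235, -0.    ,  1.5708]), 'joint_vel': array([-0.0012, -0.0003,  0.0013,  0.0002,  0.0001, -0.0002]), 'joint_torque': array([ -0.0007, -68.7252,  48.7804,   0.0123,  -0.    ,   0.    ]), 'position': array([ 0.2159, -0.4506,  0.2389]), 'tool_rot': array([-0.0005,  0.9751,  0.2216, -0.0001]), 'ft_force': array([-0.0793, -0.509 ,  0.3489]), 'wrist_torque': array([-0.0229, -0.0048,  0.0034]), 'grasp_force': 0.0, 'opening': 0.08520168966951965}
```

View pics/top0.png

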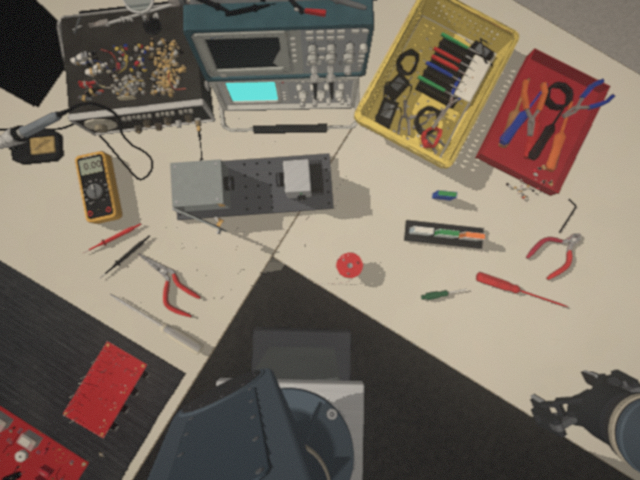

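View pics/scene0.png

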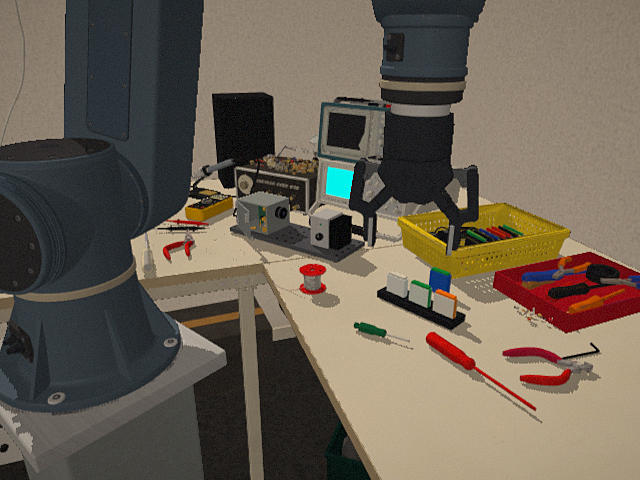

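Top view: the photometer is at (252,186) and the rack at (445,235). Possible green cells are the green cap in the middle slot (433,232), the blue look-alike behind the rack (445,195), the green screwdriver (435,295) and the green items in the bin. The middle-slot one fits the description. The scene view agrees: white, green, orange caps at (397,284), (420,293), (445,302), and the blue one at (440,278). Next I'll make a close crop.

```bash
python3 - <<'E'
import cv2,numpy as np
a=cv2.imread("pics/top0.png")
c1=cv2.resize(a[140:235,160:345],None,fx=4,fy=4,interpolation=cv2.INTER_CUBIC)
c2=cv2.resize(a[180:260,395:500],None,fx=4,fy=4,interpolation=cv2.INTER_CUBIC)[:200]
o=np.zeros((580,740,3),np.uint8);o[:380]=c1;o[380:580,:420]=c2
cv2.imwrite("pics/crop0.png",o)
E
```

```text
(no output)
```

View pics/crop0.png

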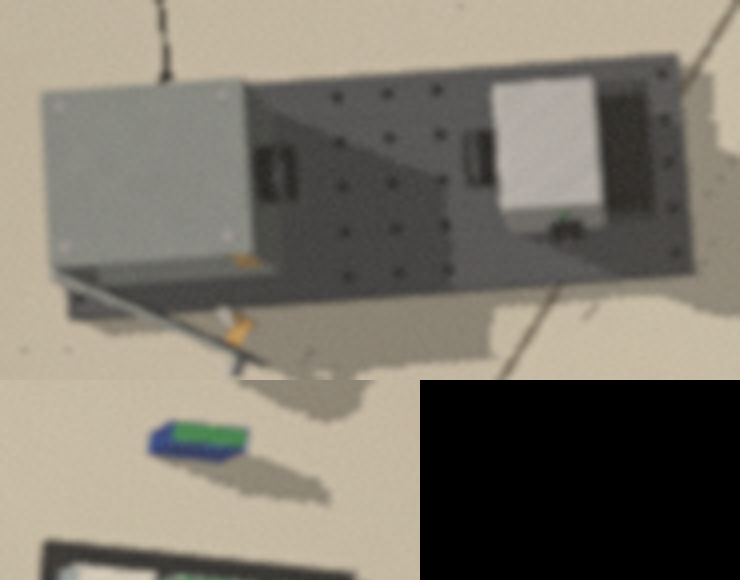

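The crop shows the blue look-alike with a green cap at top-view pixel (445,195), so that one is rejected. The real cell is in the rack's middle slot. The door's top edge runs from (174,208) to (225,230). Next I'll fit the photometer, door and rack poses.

```bash
cat >h.py <<'E'
from cell import manip, eyes
import cv2,numpy as np
from scipy.spatial.transform import Rotation as R
np.set_printoptions(precision=4,suppress=True)
def rot(q): return R.from_quat(np.r_[q[1:],q[0]])
def cam(n,s=None):
    c=eyes.get_calibration(n)
    if n!="wrist": return c,np.array(c['cam_to_world'])
    T=np.eye(4);T[:3,:3]=rot(s['tool_rot']).as_matrix();T[:3,3]=s['position']
    return c,T@c['T_tool_cam']
def ray(px,z,c,T):
    px=np.atleast_2d(px).astype(float)
    d=np.c_[(px[:,0]-c['cx'])/c['fx'],(px[:,1]-c['cy'])/c['fy'],np.ones(len(px))]@T[:3,:3].T
    return T[:3,3]+d*((z-T[2,3])/d[:,2])[:,None]
def proj(P,c,T):
    q=(np.atleast_2d(P)-T[:3,3])@T[:3,:3]
    return np.c_[q[:,0]/q[:,2]*c['fx']+c['cx'],q[:,1]/q[:,2]*c['fy']+c['cy']]
def fit(L,W):
    L=np.array(L,float);W=np.array(W)[:,:2];a,b=L.mean(0),W.mean(0)
    l=L-a;w=W-b;th=np.arctan2((l[:,0]*w[:,1]-l[:,1]*w[:,0]).sum(),(l*w).sum())
    M=np.array([[np.cos(th),-np.sin(th)],[np.sin(th),np.cos(th)]]);t=b-M@a
    return t,th,np.linalg.norm(L@M.T+t-W,axis=1)
# tool pointing down, finger-closing axis (tool y) at world yaw a
def down(a):
    y=np.array([np.cos(a),np.sin(a),0]);z=np.array([0,0,-1.]);x=np.cross(y,z)
    q=R.from_matrix(np.c_[x,y,z]).as_quat();return np.r_[q[3],q[:3]]
E
python3 - <<'E'
from h import *
c,T=cam("top")
f=lambda p:np.array(p)/4+[160,140]
box=ray(f([(43,92),(245,80),(257,258),(55,270)]),.092,c,T)
lamp=ray(f([(492,88),(593,78),(602,206),(500,214)]),.092,c,T)
pl=ray(f([(678,55),(693,272),(70,318)]),.016,c,T)
L=[(.045,.165),(.045,.063),(-.045,.063),(-.045,.165),(.033,-.063),(.033,-.142),(-.033,-.142),(-.033,-.063),(.062,-.172),(-.062,-.172),(-.062,.172)]
t,th,e=fit(L,np.r_[box,lamp,pl]);print("photometer",t,th,e)
d=ray(f([(55,272),(258,361)]),.091,c,T);print("door",d)
M=np.array([[np.cos(th),-np.sin(th)],[np.sin(th),np.cos(th)]]);print("door local",(d[:,:2]-t)@M)
im=cv2.imread("pics/top0.png");hsv=cv2.cvtColor(im,cv2.COLOR_BGR2HSV)
ys,xs=np.mgrid[:480,:640];roi=(xs>400)&(xs<495)&(ys>212)&(ys<255)
def mm(name,m,z):
    m=(m&roi).astype(np.uint8);k=cv2.findContours(m,0,2)[0];k=max(k,key=cv2.contourArea)
    r=cv2.minAreaRect(k);b=cv2.boxPoints(r);w=ray(b,z,c,T);print(name,r,"\n",w[:,:2].mean(0),np.linalg.norm(np.diff(w,axis=0),axis=1),"\n",w[:,:2])
    return w
H,S,V=cv2.split(hsv)
dark=(V<90);white=(V>190)&(S<40);g=(H>40)&(H<85)&(S>90);o=(H<18)&(S>120)
mm("green",g,.054);mm("amber",o,.054);mm("white",white,.054)
al=((dark|g|o|white)&roi).astype(np.uint8)
mm("rack",cv2.morphologyEx(al,3,np.ones((5,5)))>0,.014)
print(manip.get_state()['clock'])
E
```

```text
photometer [0.5719 0.0903] 0.10212396464222513 [0.0084 0.0084 0.0094 0.01   0.0071 0.0206 0.0207 0.0066 0.0034 0.0047
 0.0018]
door [[0.51   0.2402 0.091 ]
 [0.4681 0.1364 0.091 ]]
door local [[-0.0463  0.1554]
 [-0.0985  0.0564]]
green ((446.06207275390625, 231.94482421875), (22.07948112487793, 3.4058773517608643), 3.3664608001708984) 
 [ 0.4808 -0.3203] [0.0072 0.0466 0.0072] 
 [[ 0.4779 -0.2968]
 [ 0.4851 -0.2972]
 [ 0.4837 -0.3437]
 [ 0.4765 -0.3433]]
amber ((471.6680603027344, 234.65164184570312), (24.987863540649414, 4.979465961456299), 5.19442892074585) 
 [ 0.4766 -0.3743] [0.0105 0.0527 0.0105] 
 [[ 0.473  -0.3476]
 [ 0.4835 -0.3485]
 [ 0.4803 -0.4011]
 [ 0.4698 -0.4001]]
white ((423.4154357910156, 229.67694091796875), (17.116792678833008, 3.969111204147339), 7.125016689300537) 
 [ 0.4842 -0.2725] [0.0084 0.036  0.0084] 
 [[ 0.4817 -0.2541]
 [ 0.4901 -0.255 ]
 [ 0.4866 -0.2909]
 [ 0.4783 -0.2899]]
rack ((444.485107421875, 234.23751831054688), (79.16415405273438, 19.861276626586914), 6.2034478187561035) 
 [ 0.4791 -0.3285] [0.0438 0.1742 0.0438] 
 [[ 0.4642 -0.2398]
 [ 0.5078 -0.2439]
 [ 0.494  -0.4175]
 [ 0.4504 -0.4129]]
0.1
```

The lamp residuals come from its visible top being only part of its length, so I'll refit without its y extent. Then I'll move to a near view with the wrist camera over the photometer.

```bash
python3 - <<'E'
from h import *
c,T=cam("top")
f=lambda p:np.array(p)/4+[160,140]
box=ray(f([(43,92),(245,80),(257,258),(55,270)]),.092,c,T)
pl=ray(f([(678,55),(693,272),(70,318)]),.016,c,T)
L=[(.045,.165),(.045,.063),(-.045,.063),(-.045,.165),(.062,-.172),(-.062,-.172),(-.062,.172)]
t,th,e=fit(L,np.r_[box,pl]);print("photometer",t,th,e)
M=np.array([[np.cos(th),-np.sin(th)],[np.sin(th),np.cos(th)]])
d=ray(f([(55,272),(258,361)]),.091,c,T);print("door local",(d[:,:2]-t)@M)
p=t+M@[-.03,.03]
for a in(np.pi/2,-np.pi/2): print(manip.inverse_kinematics([*p,.27],down(a+th)))
manip.goto([*p,.27],down(np.pi/2+th)); manip.move_gripper(0.0,30)
s=manip.get_state();im=eyes.read_camera("wrist");cv2.imwrite("pics/w1.png",im[...,::-1]);print(s['position'],s['clock'],s['opening'])
np.save("w1.npy",np.r_[s['position'],s['tool_rot']])
E
```

```text
photometer [0.5725 0.0864] 0.10145132900806982 [0.0044 0.0045 0.0056 0.0061 0.0074 0.0084 0.0049]
door local [[-0.0465  0.1593]
 [-0.0987  0.0603]]
[0.2068 0.3202 0.1844 1.435  0.     0.1053]
[ 0.2068  0.3202  0.1844  1.435   0.     -3.0363]
[0.5396 0.1132 0.27  ] 3.1833 0.00011038716311066224
```

View pics/w1.png

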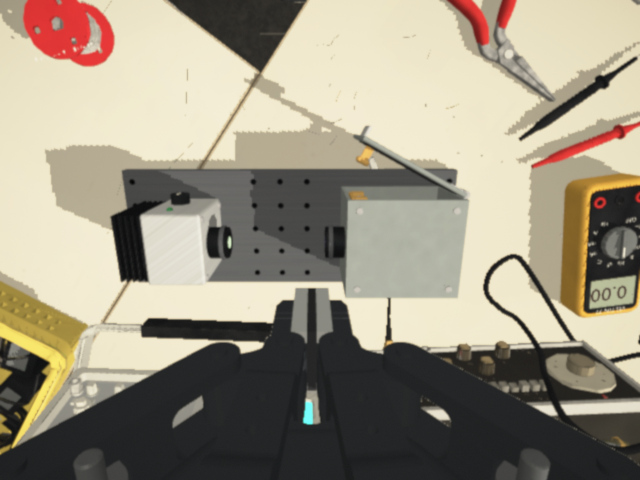

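The wrist view shows plate front corners at (122,170) and (456,170) and box top corners at (342,201), (467,199), (458,297) and (345,296). The tube ends are at about (230,242) and (327,242). The door's top edge runs from (467,196) to (362,137), with the tab at its free end.

```bash
python3 - <<'E'
from h import *
w=np.load("w1.npy");c,T=cam("wrist",dict(position=w[:3],tool_rot=w[3:]))
box=ray([(342,201),(467,199),(458,297),(345,296)],.092,c,T)
pl=ray([(122,170),(456,170)],.016,c,T)
L=[(-.045,.063),(-.045,.165),(.045,.165),(.045,.063),(-.062,-.172),(-.062,.172)]
t,th,e=fit(L,np.r_[box,pl]);print("photometer",t,th,e)
M=np.array([[np.cos(th),-np.sin(th)],[np.sin(th),np.cos(th)]])
lo=lambda px,z:(ray(px,z,c,T)[:,:2]-t)@M
print("box",lo([(342,201),(467,199),(458,297),(345,296)],.092),"\nplate",lo([(122,170),(456,170),(340,281)],.016))
print("tubes ends",lo([(230,242),(327,242)],.065))
# edges of tube silhouettes at mid height
print("door",lo([(467,196),(362,137)],.091))
im=cv2.imread("pics/w1.png")
cv2.imwrite("pics/w1c.png",cv2.resize(im[120:310,100:480],None,fx=2.1,fy=2.1,interpolation=cv2.INTER_CUBIC))
E
```

```text
photometer [0.5733 0.0864] 0.09716475015771524 [0.0071 0.0043 0.0016 0.0025 0.009  0.0057]
box [[-0.0438  0.0559]
 [-0.0459  0.1608]
 [ 0.0441  0.1637]
 [ 0.0435  0.061 ]] 
plate [[-0.0603 -0.1632]
 [-0.0616  0.1777]
 [ 0.0613  0.0625]]
tubes ends [[ 0.001  -0.0464]
 [ 0.0007  0.0451]]
door [[-0.0483  0.161 ]
 [-0.0959  0.0707]]
```

View pics/w1c.png

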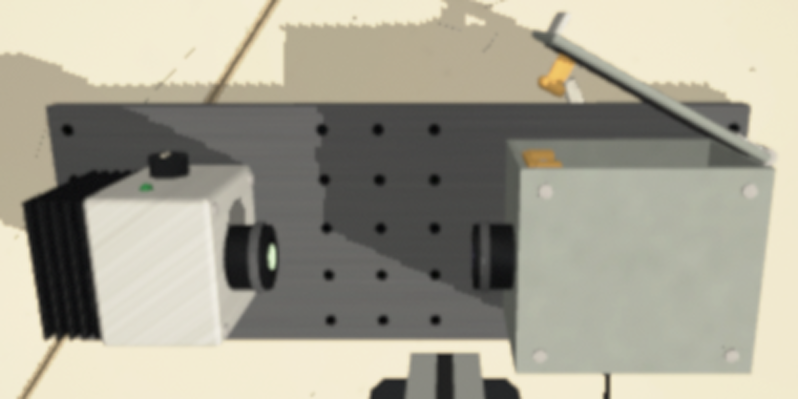

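The pose agrees between the two views: tube ends at x ≈ 0.001 and y ≈ ±0.045 in the fitted frame. I'll use t = (0.573, 0.086) and yaw 0.099, with the door at about 0.49 rad. Now I'll push the door with closed fingers, watching the force.

```bash
cat >>h.py <<'E'
t=np.array([.573,.086]);TH=.099
M=np.array([[np.cos(TH),-np.sin(TH)],[np.sin(TH),np.cos(TH)]])
def doorpose(th,off,r=.076,z=.054):
    u=np.array([-np.sin(th),-np.cos(th)]);n=np.array([-np.cos(th),np.sin(th)])
    p=t+M@(np.array([-.048,.163])+r*u+off*n)
    # door at +th turns clockwise: world yaw = TH - th
    return [*p,z],down(np.pi/2+TH-th)
E
python3 - <<'E'
from h import *
p,q=doorpose(.485,.045); manip.goto([p[0],p[1],.2],q); manip.servo_line(p,q)
f0=manip.get_state()['ft_force']; print(f0)
off=.014
for th in np.arange(.48,-.021,-.04):
    p,q=doorpose(max(th,-.0),off-(max(0,-th)*.08)); manip.servo_line(p,q,feed=.06)
    s=manip.get_state();F=s['ft_force']-f0;print(round(th,3),F,round(s['clock'],2))
    if np.linalg.norm(F)>25: break
E
```

```text
[ 0.4633  0.0071 -0.8616]
0.48 [-0.0145  0.1909  0.3315] 5.73
0.44 [ 0.3716 -0.0659  0.3548] 5.98
0.4 [-0.5323 -0.3485  1.085 ] 6.23
0.36 [-0.5105 -0.2658  1.2284] 6.48
0.32 [ 0.0291 -0.4372  1.1356] 6.73
0.28 [-0.0483 -0.5718  0.4218] 6.98
0.24 [-0.2178 -0.4385  0.8879] 7.23
0.2 [-0.847   0.1255  0.5728] 7.48
0.16 [-0.623   1.0717  1.5733] 7.73
0.12 [0.0351 0.2066 1.0538] 7.98
0.08 [-4.1657 -0.3551  0.2868] 8.23
0.04 [0.7703 0.4281 1.5044] 8.48
0.0 [-2.8864 -0.8005  1.5129] 8.73
```

```bash
python3 - <<'E'
from h import *
f0=np.array([.2,0,-.3])
for off in np.arange(.0135,.006,-.0005):
    p,q=doorpose(0,off); manip.servo_line(p,q,feed=.02)
    F=manip.get_state()['ft_force']-f0;print(off,F[0])
    if F[0]<-12: break
p,q=doorpose(0,.06); manip.servo_line(p,q); p[2]=.27; manip.servo_line(p,q,feed=.3)
p=t+M@[-.03,.03]
manip.goto([*p,.27],down(np.pi/2+TH))
s=manip.get_state();im=eyes.read_camera("wrist");cv2.imwrite("pics/w2.png",im[120:310,100:480,::-1].repeat(2,0).repeat(2,1));print(s['clock'])
E
```

```text
0.0135 -5.163279106122372
0.013 -8.244602757273054
0.012499999999999999 -10.61153866499921
0.011999999999999999 -14.32617503010202
11.5417
```

View pics/w2.png

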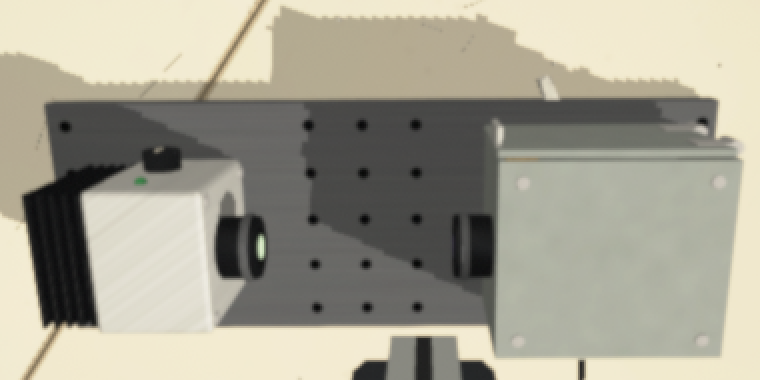

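The door is now flush with the box front, shut behind the catch. Next is the rack: I'll move above it with the gripper at grasp yaw and measure the green cap from near.

```bash
python3 - <<'E'
from h import *
P=np.array([.48,-.325]);a=-.085
for A in(a,a+np.pi):
    print([manip.inverse_kinematics([*x,z],down(b)) for x,z,b in((P,.2,A),(P,.028,A),(t,.06,A-a+TH))])
manip.goto([*P,.20],down(a)); manip.move_gripper(.05)
s=manip.get_state();im=eyes.read_camera("wrist");cv2.imwrite("pics/w3.png",im[...,::-1]);print(s['position'],s['clock'],s['opening'])
np.save("w3.npy",np.r_[s['position'],s['tool_rot']])
E
```

```text
[array([-0.5952,  0.3878,  0.1047,  1.2877,  0.    ,  1.0606]), array([-0.5952,  0.4979, -0.1809,  0.8919,  0.    ,  1.0606]), array([ 0.149 ,  0.4673, -0.1407,  0.9628,  0.    ,  1.6208])]
[array([-0.5952,  0.3878,  0.1047,  1.2877,  0.    , -2.081 ]), array([-0.5952,  0.4979, -0.1809,  0.8919,  0.    , -2.081 ]), array([ 0.149 ,  0.4673, -0.1407,  0.9628,  0.    , -1.5208])]
[ 0.48  -0.325  0.2  ] 13.7667 0.04995956489544163
```

View pics/w3.png

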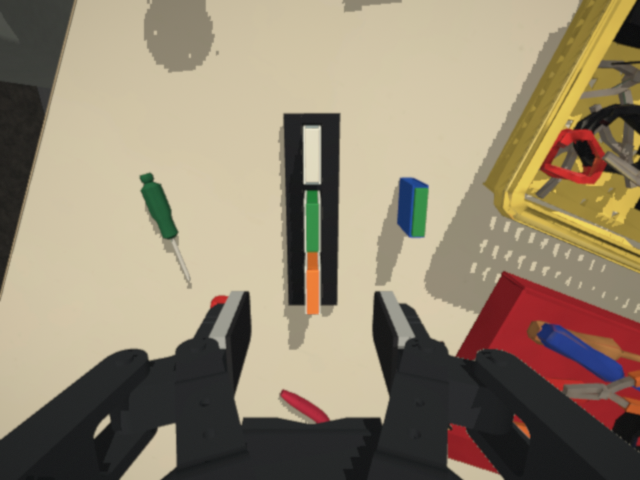

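The rack runs upright in the picture, corners about (284,114), (339,114), (289,304) and (337,304). The green cap lies between its neighbours at (312,220), and the blue look-alike stands clear at (412,207).

```bash
python3 - <<'E'
from h import *
w=np.load("w3.npy");c,T=cam("wrist",dict(position=w[:3],tool_rot=w[3:]))
im=cv2.imread("pics/w3.png");H,S,V=cv2.split(cv2.cvtColor(im,cv2.COLOR_BGR2HSV))
ys,xs=np.mgrid[:480,:640];roi=(xs>275)&(xs<345)&(ys>100)&(ys<320)
for n,m,z in(("green",(H>40)&(H<85)&(S>80),.054),("amber",(H<18)&(S>120)&(V>120),.054)):
    k=max(cv2.findContours((m&roi).astype(np.uint8),0,2)[0],key=cv2.contourArea);print(n,cv2.boundingRect(k),cv2.minAreaRect(k))
    r=cv2.minAreaRect(k);b=cv2.boxPoints(r);W=ray(b,z,c,T);print(W[:,:2].mean(0),W[:,:2])
m=((V<70)&roi)
ed=[]
for y in range(120,300,10):
    x=np.where(m[y])[0];ed.append((x.min(),x.max()+1,y))
ed=np.array(ed);l=ray(ed[:,[0,2]],.014,c,T)[:,:2];r=ray(ed[:,[1,2]],.014,c,T)[:,:2]
ctr=(l+r)/2;print("width",np.linalg.norm(r-l,axis=1));pf=np.polyfit(ctr[:,1],ctr[:,0],1);print("yaw",-np.arctan(pf[0]),"x at y=-.325",np.polyval(pf,-.325))
yy=np.where(m[:,290:300].any(1))[0];print("ends",ray([(295,yy.min()),(295,yy.max()+1)],.014,c,T))
E
```

```text
green (306, 189, 12, 63) ((311.5, 220.0), (62.0, 11.0), 90.0)
[ 0.4796 -0.3218] [[ 0.4776 -0.2971]
 [ 0.4858 -0.2978]
 [ 0.4818 -0.3466]
 [ 0.4732 -0.3458]]
amber (307, 253, 12, 62) ((312.5, 283.5), (61.0, 11.0), 90.0)
[ 0.4759 -0.3745] [[ 0.4739 -0.3476]
 [ 0.4825 -0.3483]
 [ 0.4782 -0.4014]
 [ 0.4691 -0.4006]]
width [0.0446 0.0442 0.0445 0.0448 0.0451 0.0446 0.0441 0.0445 0.0448 0.0443
 0.0446 0.045  0.0445 0.0439 0.0443 0.0446 0.045  0.0444]
yaw -0.0796371054046529 x at y=-.325 0.480049965302794
ends [[ 0.4731 -0.2421  0.014 ]
 [ 0.4564 -0.4115  0.014 ]]
```

The rack axis passes x = 0.480 at yaw −0.080. The cell centre is y ≈ −0.327, and the width and length check out against the given sizes. Now I'll grasp the cell and lift it.

```bash
python3 - <<'E'
from h import *
q=down(-.080);P=[.480,-.327]
manip.goto([*P,.12],q); manip.servo_line([*P,.028],q,feed=.08)
print(manip.get_state()['ft_force'])
manip.move_gripper(0.0,40); s=manip.get_state(); print(s['opening'],s['grasp_force'],s['ft_force'],s['position'])
if .009<s['opening']<.016:
    manip.servo_line([*P,.075],q,feed=.05); manip.dwell(.3)
    manip.servo_line([*P,.21],q,feed=.15)
    s=manip.get_state();im=eyes.read_camera("wrist");cv2.imwrite("pics/w4.png",im[...,::-1]);np.save("w4.npy",np.r_[s['position'],s['tool_rot']])
    im=eyes.read_camera("scene");cv2.imwrite("pics/s4.png",im[...,::-1])
    print(s['opening'],s['grasp_force'],s['ft_force'],s['clock'])
E
```

```text
[ 0.0778  0.6908 -0.3556]
0.011741696088606462 39.53091502189636 [-0.7816  0.7747  4.8563] [ 0.4801 -0.3271  0.0283]
0.01207085650556733 38.915748596191406 [-0.8272 -0.4648 -0.001 ] 18.4
```

View pics/w4.png

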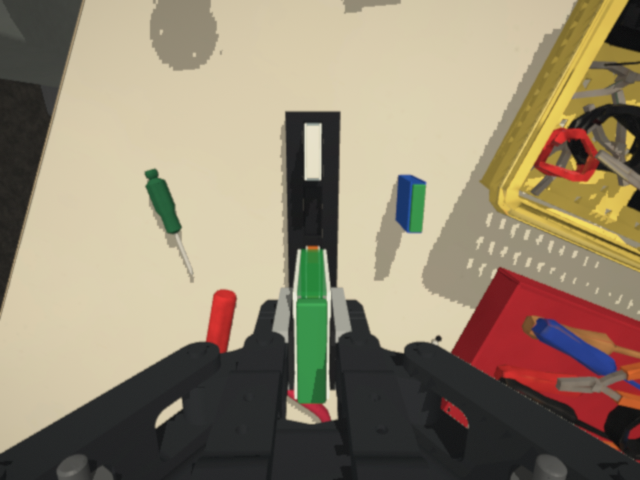

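The cell is held upright between the pads: cap rows 297–402, frosted sides against the pads, other cells untouched. I'll check the in-hand offset, move over the gap and descend.

```bash
python3 - <<'E'
from h import *
w=np.load("w4.npy");c,T=cam("wrist",dict(position=w[:3],tool_rot=w[3:]))
Rt=rot(w[3:]).as_matrix()
g=lambda px,dz:(ray(px,w[2]+dz,c,T)-w[:3])@Rt
print("cap",g([(298,297),(327,297),(300,402),(325,402)],.026)[:,:2],"bottom",g([(302,249),(325,249)],-.024)[:,:2])
q=down(TH);manip.goto([*t,.21],q)
s=manip.get_state();im=eyes.read_camera("wrist");cv2.imwrite("pics/w5.png",im[...,::-1]);np.save("w5.npy",np.r_[s['position'],s['tool_rot']]);print(s['position'],s['clock'],s['opening'])
E
```

```text
cap [[ 0.0211 -0.005 ]
 [ 0.0211  0.0041]
 [-0.0187 -0.0048]
 [-0.0187  0.0039]] bottom [[ 0.0206 -0.005 ]
 [ 0.0206  0.0052]]
[0.5731 0.085  0.21  ] 20.0583 0.011834227249656966
```

View pics/w5.png

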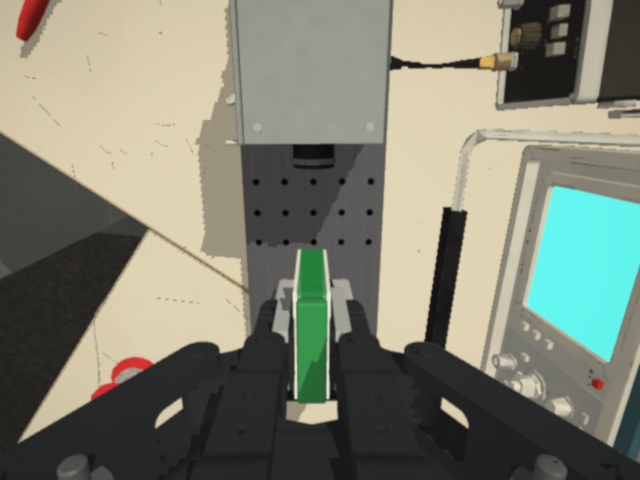

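The cell hangs over the gap. The detector tube is at cols 293–334, row 158, and the plate edges are near cols 245 and 381 at row 200. I'll compute the beam offset from these.

```bash
python3 - <<'E'
from h import *
w=np.load("w5.npy");c,T=cam("wrist",dict(position=w[:3],tool_rot=w[3:]))
im=cv2.imread("pics/w5.png");V=im.max(2).astype(int)
lo=lambda px,z:(ray(px,z,c,T)[:,:2]-t)@M
for y in(152,156,160,164):
    x=np.where(V[y,285:342]<45)[0]+285; print("tube",y,x.min(),x.max()+1,lo([(x.min(),y),(x.max()+1,y)],.065).round(4).tolist())
for y in(180,200,220,232):
    x=np.where((V[y,236:395]<115))[0]+236; print("plate",y,x.min(),x.max()+1,lo([(x.min(),y),(x.max()+1,y)],.016).mean(0),lo([(x.min(),y),(x.max()+1,y)],.016)[:,0])
print("tube end",lo([(313,168)],.065),"box",lo([(241,144),(386,144)],.092))
E
```

```text
tube 152 293 335 [[-0.014, 0.0538], [0.0165, 0.0537]]
tube 156 293 335 [[-0.014, 0.0509], [0.0165, 0.0509]]Traceback (most recent call last):
  File "<stdin>", line 6, in <module>
    return umr_minimum(a, axis, None, out, keepdims, initial, where)
ValueError: zero-size array to reduction operation minimum which has no identity
```

The tube centre sits at local x +1.2 mm (diameter 30.5 mm, as it should be). I'll correct by that amount and descend.

```bash
python3 - <<'E'
from h import *
q=down(TH);p=t+M@[.0014,-.001]
manip.servo_line([*p,.16],q,feed=.15); manip.servo_line([*p,.0665],q,feed=.06); manip.dwell(.5)
s=manip.get_state();print(s['position'],s['ft_force'],s['grasp_force'],s['opening'],s['clock'])
im=eyes.read_camera("wrist");sc=eyes.read_camera("scene")
np.save("w6.npy",np.r_[s['position'],s['tool_rot']]);cv2.imwrite("pics/w6.png",im[...,::-1])
o=np.zeros((480,800,3),np.uint8);o[:360,:480]=cv2.resize(im,(480,360));o[:360,480:]=cv2.resize(sc[160:280,220:380-53],(320,360));cv2.imwrite("pics/v6.png",o[:360,:,::-1])
E
```

```text
[0.5745 0.0851 0.0665] [ 0.2231 -0.2222 -0.4288] 38.926448822021484 0.012076674082817871 22.8
```

View pics/v6.png

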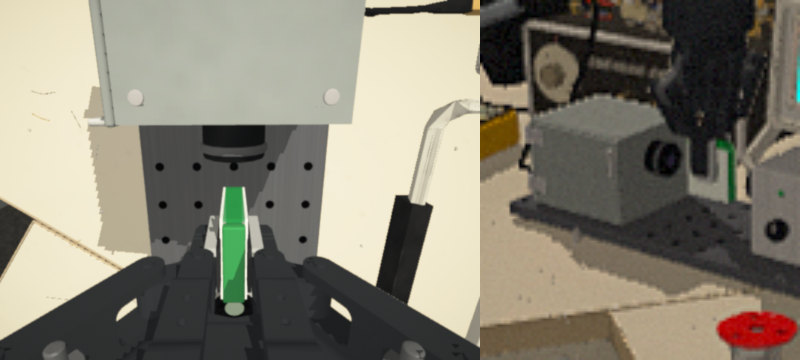

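The cell stands upright in the gap. It lines up with the tube: cell centre at col 234.5, tube centre at 233.5. There is no contact force, the grip is 39 N and the door is flush. Handing in.

```bash
python3 -c "
from cell import manip
print(manip.job_done())"
```

```text
the job is handed in; nothing more can be done
None
```

I handed the job in at about 23 s on the robot's clock with the detector door shut and the green cell held upright in the beam mid-gap; the hand-in call returned no verdict.

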